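Find the pad with the bead under it on a gluing jig

ROBOT

A 6-joint arm with a two-finger parallel gripper is mounted at the origin on the work surface. World frame = base frame: x ahead of the robot, y to its left, z up, the work surface at z = 0. Lengths are in m, angles in degrees, forces in N, time in s.
With the tool pointing down it reaches from about 0.25 to 0.725 m from the base axis. Payload 9.7 kg.
Tool frame: the origin (TCP) lies midway between the tips of the shut fingers; the grasp point (between the pads) lies 19 mm behind it; z points along the fingers, y is the line along which they close (so a half turn about z gives the same grasp; the last joint's range is limited). The gripper opens to 85 mm and grips with 20 to 120 N. Pads are 22 mm wide; open, the fingers measure 114 mm over their backs; the gripper's body (76 mm by 85 mm) begins 54 mm behind the grasp point. The pads swing forward as they close: fully open they stand 13 mm farther back than shut.
Start: joints at [-76.146, 4.979, 10.078, 95.1, 0, 90], TCP at [0.132, -0.534, 0.231] pointing down, gripper open.
Joint ranges: [-179.16, 179.16], [-48.56, 103.87], [-65.8, 70.77], [-126.05, 130.52], [-82.76, 87.17], [-180, 180]. Speed limits (degrees/s): [127.2, 127.2, 147.25, 180, 180, 180].

INTERFACE

Orientations are given as [roll, pitch, yaw] about the fixed x, y, z axes, in that order (R = Rz(yaw) Ry(pitch) Rx(roll)).
In Python, from workcell import * gives the robot as it stands.
- The arm moves only by the tool servo_tool, never from a script. Its argument "moves" is a list of rows, each a list of 4 numbers: the shift along the world's x, y, z in a scale on which 1.0 is 100 cm, then the turn about the world's z in normalised numbers (1 is 4 rad). A call has 1 to 20 rows; each row is the pose to reach, as a shift and turn from the pose commanded when the call began; what a row does not reach only later rows make up. A row lasts 1/12 s, in which the tool goes at most 41.7 mm and 7.16 degrees, less where a joint would pass 70% of its speed; a pose out of reach is approached as far as the arm can. Shift and turn numbers lie between -1 and 1, and a call with a number outside is refused. A call with a gripper value outside its range is refused whole. "claw" is the closure, from 0 (fully open) to 1 (shut), set as the call begins (left out, the last holds). The fingers move at their own pace and stop on an object; "force" is the grip in N (left out, the last holds). Time passes only in rows, so rows that repeat a pose let the fingers close. It gives the time, the measured TCP pose, the force, the opening and the grip force at its end, in the units of the state.
- get_obs(): the state, without advancing time (a new reading comes with each control period).
- camera(name): name is "side" or "top" or "wrist"; returns the picture (400x640x3 uint8, red, green, blue); there is no depth.
- get_calibration(name): a dict with "fx", "fy", "cx", "cy" (pixels), "k1" (the pictures are not rectified: a ray, as slopes to the right and down, at radius r is drawn at 1 + k1 r^2 times it, then the intrinsics apply), "rvec" (rotation vector, rad) and "tvec" (3), from world to camera coordinates, as OpenCV has them; the wrist camera has in their place "tool_from_camera" (4x4, takes a point from camera to tool coordinates, whose origin is the TCP and whose axes are the flange's). Camera axes: x right, y down, z forward; pixel columns grow to the right and rows downward; lengths in m; the calibration is good to about 2 mm. A picture is of the moment at which its call begins: read the wrist's pose just before it. get_calibration takes no time and is no camera call.
- job_done(): hands the job in; it is judged then, once.
The state is a dict: "time": time; "q": joint angles; "qd": joint speeds; "joint_efforts": joint torques, N m; "ee_pos": TCP position; "tcp_rot": TCP orientation; "wrist_force": force on the tool from outside, world axes, zero at the start; "torque": the same for the moment, N m; "opening": finger opening in m; "grasp_force": force on a finger pad.
Only numpy, scipy, OpenCV 4.12 (cv2) and the standard library are available. Lean on these libraries where they do the work, as an engineer would, in place of code of your own. Each camera call takes 0.05 s, during which the arm holds its last target. There are 200 camera calls.

TASK

A stray bead has got under one of the five sprung shell pads of the gluing jig, so under a light press that pad stands high while the other four sink. Take the brass weight, press its foot lightly on each pad in turn, from the red-striped end of the jig to the plain end (the shell is thin: never more than 15 N), then leave the weight standing upright, let go, in the middle of the pad that stays high. Leave the tumbler, spool and phone where they are.

Things in the scene. Friction and masses are not known exactly. Their poses are not given: they have to be found in the camera images.
- jig: aluminium gluing jig fixed to the bench: flat closed box 104 (x) x 240 (y) x 24 mm high; five round white shell-faced pads on brass posts stand in a zigzag along its top; red strip across the top at its +y end. Origin: centre of its underside; z up, y along its length towards the red strip. Unpressed pad tops are 35 mm above the bench; all pads look alike. The shell cracks above 15 N.
- pad1 (a point): top centre of the first (next to the red strip) pad counted from the red strip, unpressed; pad 28 mm across; fixed at x -18, y 82, z 35 mm of the jig frame (does not sink). A free pad slides down on a spring (0.4 N starts it, then 0.8 N per mm, stop at 5 mm); the pad with the hidden bead stops after about 0.5 mm. The rubber cushion in every pad gives 0.17 mm per N more
- pad2 (a point): top centre of the second pad counted from the red strip, unpressed; pad 28 mm across; fixed at x 18, y 41, z 35 mm of the jig frame (does not sink). A free pad slides down on a spring (0.4 N starts it, then 0.8 N per mm, stop at 5 mm); the pad with the hidden bead stops after about 0.5 mm. The rubber cushion in every pad gives 0.17 mm per N more
- pad3 (a point): top centre of the third pad counted from the red strip, unpressed; pad 28 mm across; fixed at x -18, y 0, z 35 mm of the jig frame (does not sink). A free pad slides down on a spring (0.4 N starts it, then 0.8 N per mm, stop at 5 mm); the pad with the hidden bead stops after about 0.5 mm. The rubber cushion in every pad gives 0.17 mm per N more
- pad4 (a point): top centre of the fourth pad counted from the red strip, unpressed; pad 28 mm across; fixed at x 18, y -41, z 35 mm of the jig frame (does not sink). A free pad slides down on a spring (0.4 N starts it, then 0.8 N per mm, stop at 5 mm); the pad with the hidden bead stops after about 0.5 mm. The rubber cushion in every pad gives 0.17 mm per N more
- pad5 (a point): top centre of the fifth (farthest from the red strip) pad counted from the red strip, unpressed; pad 28 mm across; fixed at x -18, y -82, z 35 mm of the jig frame (does not sink). A free pad slides down on a spring (0.4 N starts it, then 0.8 N per mm, stop at 5 mm); the pad with the hidden bead stops after about 0.5 mm. The rubber cushion in every pad gives 0.17 mm per N more
- weight: upright round solid brass weight, 65 mm high, about 0.36 kg (3.2 to 3.9 N: left standing on a free pad it pushes it down 3 mm or more). Flat foot 18 mm across, widening to a plain cylinder 30 mm across from 20 to 62 mm above the foot, to be gripped there. Origin at the centre of its foot, z up. Stands on the mat (bench level) at the start.
- weight_foot (a point): centre of the weight's flat foot, the end that presses the pads
- tumbler: green glass tumbler, 72 mm across, 95 mm high, origin under its centre; leave it alone
- spool: white wire spool lying flat, 68 mm across, 20 mm high, origin under its centre; leave it alone
- phone: phone lying flat, 75 x 155 x 8 mm, origin under its centre; leave it alone
Things that resemble listed ones, but are neither listed nor needed, are in the scene too. Of the things that look like the weight, the largest one is meant.

How it is judged:
By the outcome, as a careful person would: the job done as asked, in the order asked, and still so for the second after the job is handed in, with the robot touching nothing.
It also fails if it takes over 66 s, if anything falls off the work surface, if the arm or the gripper's body presses on something with over 40 N, if the wrist force passes 120 N, or if a joint passes its speed limit or range.

## Working session

There is one attempt and no reset: what is moved stays moved. The work goes in short steps, Python scripts to look and compute and a tool call to move; the robot and the scene stay as the last step left them, time stands still between calls to the robot, and variables do not carry over. Pictures are saved under pics/ and viewed, at most 10 in all, crops included, and the job is handed in when it is done.

Besides the shell and the picture viewer there is one more tool, called after "Request:" by a JSON object that holds its "op" and its "data". servo_tool: Moves the arm, as the interface text tells. Its arguments: {"type":"object","properties":{"moves":{"type":"array","items":{"type":"array","items":{"type":"number"}}},"claw":{"type":"number"},"force":{"type":"number"}},"required":["moves"]}

```bash
mkdir -p pics; ls; cat > h.py <<'E'
from workcell import *
import numpy as np, cv2
from scipy.spatial.transform import Rotation as Ro
def cam(n,o=None):
    c=get_calibration(n)
    if 'rvec' in c:
        R=cv2.Rodrigues(np.array(c['rvec'],float))[0]; t=np.array(c['tvec'],float)
        return c,R.T,-R.T@t
    T=np.eye(4); T[:3,:3]=Ro.from_euler('xyz',o['tcp_rot'],degrees=True).as_matrix(); T[:3,3]=o['ee_pos']
    T=T@np.array(c['tool_from_camera']); return c,T[:3,:3],T[:3,3]
def ray(C,u,v):
    c,R,p=C; d=np.array([(u-c['cx'])/c['fx'],(v-c['cy'])/c['fy']]); s=d.copy()
    for _ in range(20): s=d/(1+c['k1']*(s@s))
    return p,R@np.array([s[0],s[1],1])
def onz(C,u,v,z):
    p,d=ray(C,u,v); return p+d*(z-p[2])/d[2]
def proj(C,P):
    c,R,p=C; q=R.T@(np.array(P)-p); s=q[:2]/q[2]; s=s*(1+c['k1']*(s@s)); return s*[c['fx'],c['fy']]+[c['cx'],c['cy']]
def two(C1,a,C2,b):
    p,d=ray(C1,*a);q,e=ray(C2,*b);A=np.stack([d,-e],1);x=np.linalg.lstsq(A,q-p,rcond=None)[0]
    A1=p+d*x[0];B1=q+e*x[1];return (A1+B1)/2,np.linalg.norm(A1-B1)
def save(n,f): 
    im=camera(n); cv2.imwrite('pics/'+f,im[:,:,::-1]); return im
E
python3 - <<'E'
from h import *
print(get_obs())
a=save('top','top0.png');b=save('side','side0.png')
for n in('top','side'):
    C=cam(n);print(n,C[2],C[0])
E
```

```text
pics
{'time': 0.0, 'q': array([-7.61455137e+01,  5.01109323e+00,  1.00328574e+01,  9.50988171e+01,
        1.49560544e-03,  9.00009221e+01]), 'qd': array([-0.01011616, -0.06300435,  0.10672823,  0.0215964 ,  0.02602681,
       -0.01785275]), 'joint_efforts': array([ 4.51641696e-03, -5.20388067e+01,  4.64804220e+01,  1.61014684e-02,
        4.05062538e-04, -2.43400953e-07]), 'ee_pos': array([ 0.13165257, -0.5337703 ,  0.23056883]), 'tcp_rot': array([-1.79922947e+02, -1.49436396e-03,  1.38535622e+01]), 'wrist_force': array([-0.35902206,  0.11114659,  0.46821726]), 'torque': array([ 0.0369514 , -0.03117449,  0.01679278]), 'grasp_force': 0.0, 'opening': 0.08518327125643933}
top [0.52029578 0.03676363 1.11334232] {'fx': 455.7218665772724, 'fy': 455.7218665772724, 'cx': 319.94114978153954, 'cy': 200.46809722355775, 'k1': 0.03983740454237836, 'rvec': array([ 2.23323049, -2.1662298 ,  0.09346973]), 'tvec': array([-0.00427162,  0.5898066 ,  1.07874942])}
side [ 0.17357955 -0.48876074  0.54314634] {'fx': 372.43074259188256, 'fy': 372.43074259188256, 'cx': 312.21033320406923, 'cy': 203.00619050285857, 'k1': -0.06574312719562733, 'rvec': array([ 2.10980937, -0.74292018,  0.35412988]), 'tvec': array([-0.43239969,  0.27447519,  0.5492893 ])}
```

View pics/top0.png

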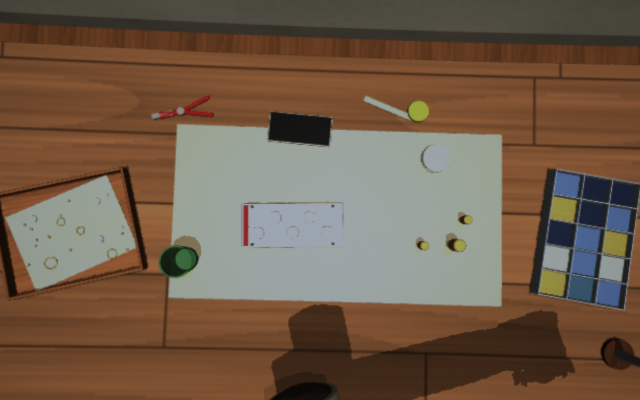

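View pics/side0.png

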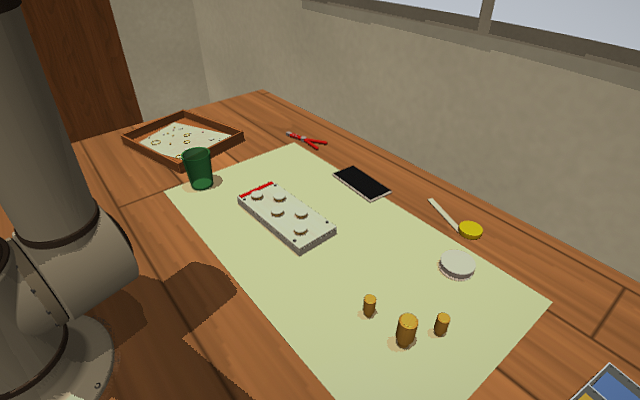

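Candidates for the weight: top view (423,245), (457,245) and (467,219), which are side view (370,305), (406,330) and (442,323). The middle one, (457,245)/(406,330), looks largest. I'll confirm that in a crop and measure it.

```bash
python3 - <<'E'
from h import *
T=cv2.imread('pics/top0.png');S=cv2.imread('pics/side0.png');CT=cam('top');CS=cam('side')
def blobs(I,box,lo,hi,mn):
    x0,y0,x1,y1=box;h=cv2.cvtColor(I,cv2.COLOR_BGR2HSV)[y0:y1,x0:x1]
    m=cv2.inRange(h,lo,hi);m=cv2.morphologyEx(m,cv2.MORPH_OPEN,np.ones((2,2)))
    n,l,s,c=cv2.connectedComponentsWithStats(m)
    return [(s[i],c[i]+[x0,y0],[x0+s[i][0],y0+s[i][1]]) for i in range(1,n) if s[i][4]>mn]
for nm,I,C,box in(('top',T,CT,(400,200,490,265)),('side',S,CS,(350,280,460,360))):
    for s,c,o in blobs(I,box,(15,130,60),(35,255,255),20): print(nm,o,s[2:],c.round(1), onz(C,*c,0.06).round(4))
# jig outline top
h=cv2.cvtColor(T,cv2.COLOR_BGR2HSV)
for p in((260,240),(300,215),(200,200),(300,245),(350,225),(300,252)): print(p,h[p[1],p[0]])
a=cv2.resize(T[205:265,400:490],None,fx=5,fy=5,interpolation=2)
b=cv2.resize(S[280:360,350:460],None,fx=4,fy=4,interpolation=2)
j=cv2.resize(T[195:255,230:355],None,fx=6,fy=4,interpolation=2); j=cv2.resize(T[195:255,232:352],None,fx=5,fy=5,interpolation=2)
W=np.zeros((600,800,3),np.uint8);W[:300,:450]=a;b=b[:300,:350];W[:b.shape[0],450:450+b.shape[1]]=b;W[300:600,:600]=j
cv2.imwrite('pics/crop1.png',W)
E
```

```text
top [np.int32(465), np.int32(217)] [ 7  8 49] [467.8 220.4] [ 0.5514 -0.3295  0.06  ]
top [np.int32(454), np.int32(241)] [ 13  11 119] [459.7 246.1] [ 0.4917 -0.3111  0.06  ]
top [np.int32(421), np.int32(243)] [ 8  8 51] [424.3 246.3] [ 0.4885 -0.2293  0.06  ]
side [np.int32(364), np.int32(295)] [ 13  24 239] [370. 306.] [ 0.471  -0.2507  0.06  ]
side [np.int32(398), np.int32(314)] [ 21  35 565] [407.3 330.4] [ 0.4819 -0.3179  0.06  ]
side [np.int32(436), np.int32(314)] [ 15  23 259] [442.5 324.5] [ 0.531  -0.3455  0.06  ]
(260, 240) [106  31 175]
(300, 215) [106  32 177]
(200, 200) [ 55  17 164]
(300, 245) [106  32 177]
(350, 225) [ 87  14 165]
(300, 252) [ 90  14 164]
```

View pics/crop1.png

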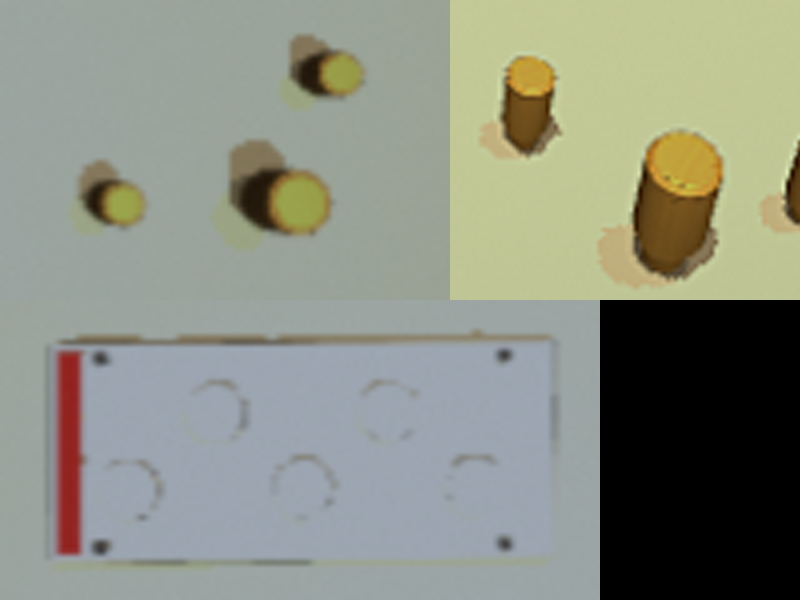

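The crops show the largest brass cylinder at top (460,245.6), with its top face in the side view at (408.5,321.2). The two others are clearly smaller. The pads show as faint circles in the top view.

```bash
python3 - <<'E'
from h import *
CT=cam('top');CS=cam('side')
print('weight top',two(CT,(460,245.6),CS,(408.5,321.2)))
P=np.array([(128,490),(215,412),(304,487),(388,411),(477,486)])/5+[232,195]-.4
W=np.array([onz(CT,*p,.035) for p in P]);print(W.round(4))
L=np.array([(-18,82),(18,41),(-18,0),(18,-41),(-18,-82)])/1e3
m=W[:,:2].mean(0);l=L.mean(0);H=(L-l).T@(W[:,:2]-m);U,s,V=np.linalg.svd(H);R=V.T@U.T
print('yaw',np.degrees(np.arctan2(R[1,0],R[0,0])),'org',m-R@l,'res mm',((L-l)@R.T+m-W[:,:2])*1e3)
cr=np.array([(50,343),(552,340),(552,558),(50,560)])/5+[232,195]-.4
c=np.array([onz(CT,*p,.024) for p in cr]);print('outline centre',c.mean(0).round(4))
# height check pads via side: predicted pixels
print(np.array([proj(CS,w) for w in W]).round(1))
E
```

```text
weight top (array([ 0.49281633, -0.31020834,  0.06479963]), np.float64(0.00017246502245108047))
[[ 0.3692  0.1537  0.035 ]
 [ 0.4061  0.1147  0.035 ]
 [ 0.3726  0.072   0.035 ]
 [ 0.4087  0.0339  0.035 ]
 [ 0.3752 -0.0088  0.035 ]]
yaw 2.163343028235536 org [0.38994371 0.07322185] res mm [[-0.29236527  0.74152007]
 [ 0.27311297  0.18049243]
 [-0.62567679  0.58255504]
 [ 0.75915799 -0.94022727]
 [-0.1142289  -0.56434026]]
outline centre [0.3885 0.0739 0.024 ]
[[202.5 218.9]
 [226.  220.9]
 [221.3 237.9]
 [246.  240.2]
 [242.2 259.5]]
```

```bash
cat >> h.py <<'E'
L=np.array([(-18,82),(18,41),(-18,0),(18,-41),(-18,-82)])/1e3
def fit(W):
    m=W[:,:2].mean(0);l=L.mean(0);H=(L-l).T@(W[:,:2]-m);U,s,V=np.linalg.svd(H);R=V.T@U.T
    F=(L-l)@R.T+m
    print('yaw',np.degrees(np.arctan2(R[1,0],R[0,0])),'org',(m-R@l).round(4),'res mm',((F-W[:,:2])*1e3).round(1).tolist()); print(F.round(4)); return F
E
python3 - <<'E'
from h import *
CT=cam('top');CS=cam('side')
P=np.array([(128,190),(215,112),(304,187),(388,111),(477,186)])/5+[232,195]-.4
W=np.array([onz(CT,*p,.035) for p in P]);F=fit(W)
cr=np.array([(50,43),(552,40),(552,258),(50,260)])/5+[232,195]-.4
c=np.array([onz(CT,*p,.024) for p in cr]);print('outline centre',c.mean(0).round(4),c[:,:2].round(4).tolist())
print(np.array([proj(CS,w) for w in W]).round(1))
S=cv2.imread('pics/side0.png');
E
```

```text
yaw 2.354990562706271 org [0.5298 0.078 ] res mm [[0.1, -0.1], [-0.1, -0.1], [-0.4, 0.5], [0.3, -0.5], [0.1, 0.2]]
[[ 0.5084  0.1592]
 [ 0.5461  0.1197]
 [ 0.5118  0.0773]
 [ 0.5494  0.0378]
 [ 0.5152 -0.0047]]
outline centre [0.5297 0.0788 0.024 ] [[0.577, 0.2002], [0.5858, -0.0392], [0.4818, -0.042], [0.4741, 0.196]]
[[255.7 194.2]
 [278.3 195.7]
 [276.6 210.1]
 [300.2 211.9]
 [299.6 228.1]]
```

The rows are not in the units I measure in: shifts go in shares of 100 cm and turns go in shares of 4 rad. I convert before sending: 36.1 cm / 100 = 0.361, 22.4 cm / 100 = 0.224.

Request:
{"op": "servo_tool", "data": {"moves": [[0.361, 0.224, -0.05, 0], [0.361, 0.224, -0.05, 0], [0.361, 0.224, -0.05, 0], [0.361, 0.224, -0.05, 0], [0.361, 0.224, -0.05, 0], [0.361, 0.224, -0.05, 0], [0.361, 0.224, -0.05, 0], [0.361, 0.224, -0.05, 0], [0.361, 0.224, -0.05, 0], [0.361, 0.224, -0.05, 0], [0.361, 0.224, -0.05, 0], [0.361, 0.224, -0.05, 0], [0.361, 0.224, -0.05, 0], [0.361, 0.224, -0.05, 0]], "claw": 0.2}}

```text
time: 1.27
ee_pos: [0.4919, -0.3106, 0.1814]
tcp_rot: [-180.0, 0.0, 13.8]
wrist_force: [-0.4, -0.2, 0.0]
opening: 0.0685
grasp_force: 0.0
```

```bash
python3 - <<'E'
from h import *
o=get_obs();print(o['time'],o['q'].round(1),o['ee_pos'].round(4),o['tcp_rot'].round(2),o['opening'],o['wrist_force'])
I=save('wrist','w0.png');C=cam('wrist',o);print(C[2],C[0]['fx'],proj(C,(.4928,-.3102,.065)))
E
```

```text
1.2667 [-32.3   8.6   8.5  89.9  -0.  133.9] [ 0.4919 -0.3106  0.1814] [-1.800e+02  3.000e-02  1.382e+01] 0.06849727224192348 [-0.39648654 -0.23188383  0.01932015]
[ 0.56594384 -0.29182232  0.32428216] 277.0127689708333 [320.52713133 196.72355313]
```

View pics/w0.png

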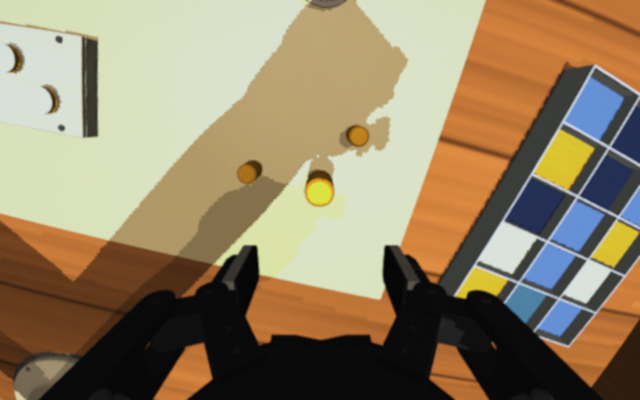

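The wrist view shows the weight's top face near (320,190), against a predicted (320.5,196.7). I'll measure it more precisely.

```bash
python3 - <<'E'
from h import *
o=get_obs();I=cv2.imread('pics/w0.png');C=cam('wrist',o)
h=cv2.cvtColor(I,cv2.COLOR_BGR2HSV)[170:215,295:345]
m=cv2.inRange(h,(18,130,150),(36,255,255))
k,_=cv2.findContours(m,0,2);k=max(k,key=cv2.contourArea);e=cv2.fitEllipse(k);print(e,cv2.boundingRect(k))
c=np.array(e[0])+[295,170]
print(c,onz(C,*c,.065)); 
for n,px in(('top',(460,245.6)),('side',(408.5,321.2))): print(n,two(C,c,cam(n),px))
# same for top
for n,b in(('top',(445,232,475,260)),('side',(390,305,430,355))):
    J=cv2.imread(f'pics/{n}0.png');x0,y0,x1,y1=b
    h=cv2.cvtColor(J,cv2.COLOR_BGR2HSV)[y0:y1,x0:x1];m=cv2.inRange(h,(15,120,140),(36,255,255))
    k,_=cv2.findContours(m,0,2);k=max(k,key=cv2.contourArea);e=cv2.fitEllipse(k);p=np.array(e[0])+[x0,y0];print(n,p,e[1],onz(cam(n),*p,.065))
E
```

```text
((23.950258255004883, 21.852508544921875), (27.630939483642578, 28.91215705871582), 100.11045837402344) (10, 8, 29, 29)
[318.95025826 191.85250854] [ 0.49702538 -0.30788887  0.065     ]
top (array([ 0.49446451, -0.30955095,  0.06206934]), np.float64(0.004514484666150596))
side (array([ 0.49579756, -0.30829952,  0.06014901]), np.float64(0.00025895822997323023))
top [459.69851875 245.26511288] (10.644927024841309, 10.953392028808594) [ 0.49362548 -0.30950851  0.065     ]
side [408.39406395 320.87857246] (14.83629035949707, 19.276926040649414) [ 0.4929334  -0.30974933  0.065     ]
```

Converted, -15.9 cm / 100 = -0.159, -15 cm / 100 = -0.15.

Request:
{"op": "servo_tool", "data": {"moves": [[0.002, 0.001, -0.04, 0], [0.002, 0.001, -0.08, 0], [0.002, 0.001, -0.11, 0], [0.002, 0.001, -0.135, 0], [0.002, 0.001, -0.15, 0], [0.002, 0.001, -0.159, 0], [0.002, 0.001, -0.159, 0], [0.002, 0.001, -0.159, 0]]}}

```text
time: 1.98
ee_pos: [0.4944, -0.3098, 0.0231]
tcp_rot: [180.0, -0.0, 13.8]
wrist_force: [-0.1, 0.3, 0.2]
opening: 0.0686
grasp_force: 0.0
```

Request:
{"op": "servo_tool", "data": {"moves": [[0, 0, 0, 0], [0, 0, 0, 0], [0, 0, 0, 0], [0, 0, 0, 0], [0, 0, 0, 0], [0, 0, 0, 0], [0, 0, 0, 0], [0, 0, 0, 0]], "claw": 1, "force": 50}}

```text
time: 2.65
ee_pos: [0.4953, -0.3094, 0.0235]
tcp_rot: [179.9, -0.1, 13.9]
wrist_force: [-1.2, -0.8, 7.0]
opening: 0.0288
grasp_force: 49.3
```

Converted, 46.9 cm / 100 = 0.469, 46.5 cm / 100 = 0.465, 0.5 rad / 4 = 0.125.

Request:
{"op": "servo_tool", "data": {"moves": [[0, 0, 0.02, 0], [0, 0, 0.05, 0], [0, 0.03, 0.08, 0.025], [0.004, 0.07, 0.08, 0.05], [0.008, 0.11, 0.08, 0.075], [0.012, 0.15, 0.08, 0.1], [0.013, 0.19, 0.08, 0.125], [0.013, 0.23, 0.08, 0.125], [0.013, 0.27, 0.08, 0.125], [0.013, 0.31, 0.08, 0.125], [0.013, 0.35, 0.08, 0.125], [0.013, 0.39, 0.08, 0.125], [0.013, 0.43, 0.08, 0.125], [0.013, 0.45, 0.08, 0.125], [0.013, 0.465, 0.08, 0.125], [0.013, 0.469, 0.08, 0.125], [0.013, 0.469, 0.08, 0.125], [0.013, 0.469, 0.08, 0.125], [0.013, 0.469, 0.08, 0.125], [0.013, 0.469, 0.08, 0.125]]}}

```text
time: 4.32
ee_pos: [0.5078, 0.159, 0.1023]
tcp_rot: [180.0, 0.0, 42.4]
wrist_force: [-0.9, -0.1, -2.4]
opening: 0.0287
grasp_force: 50.5
```

```bash
python3 - <<'E'
from h import *
o=get_obs();print(o['time'],o['q'].round(1),o['ee_pos'].round(4),o['tcp_rot'].round(2),o['opening'],o['wrist_force'].round(2))
S=save('side','s1.png');I=save('wrist','w1.png');C=cam('wrist',o);CS=cam('side')
a=cv2.resize(S[100:250,200:350],None,fx=4,fy=4,interpolation=2)[:600,:400]
W=np.zeros((600,800,3),np.uint8)
W[:,:]=0
a=cv2.resize(S[110:240,210:340],(400,400),interpolation=2)[:,:,::-1]
W[:400,:400]=a; W[:250,400:]=cv2.resize(I,(400,250))[:,:,::-1]
cv2.imwrite('pics/c2.png',W)
F=np.array([[.5084,.1592],[.5461,.1197],[.5118,.0773],[.5494,.0378],[.5152,-.0047]])
print(np.array([proj(C,(*f,.035)) for f in F]).round(1).tolist())
print('foot pred side',proj(CS,(o['ee_pos'][0],o['ee_pos'][1],o['ee_pos'][2]-.0235)))
E
```

```text
4.3167 [ 17.4   2.   -7.4  80.7  -0.  155. ] [0.5078 0.159  0.1023] [1.800e+02 1.000e-02 4.242e+01] 0.028711654618212325 [-0.9  -0.09 -2.38]
[[320.5, 214.3], [388.1, 212.9], [392.7, 271.4], [454.6, 269.8], [454.2, 319.9]]
foot pred side [253.56503616 178.75911468]
```

View pics/c2.png

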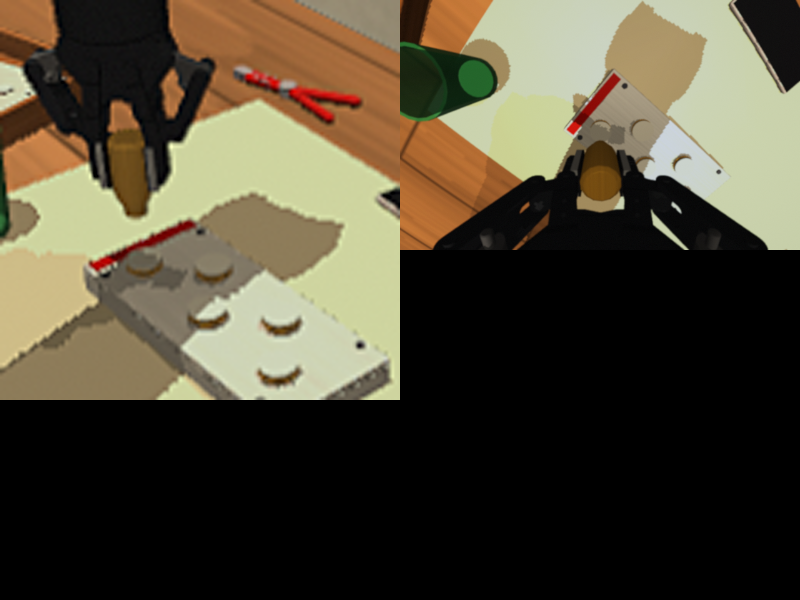

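The foot appears in the side view at about (253.5,178.8), matching the prediction, so the weight is held straight. The pads sit within 1–2 px of prediction. Next I descend to just above pad1.

Converted, -4 cm / 100 = -0.04, -3 cm / 100 = -0.03.

Request:
{"op": "servo_tool", "data": {"moves": [[0, 0, -0.015, 0], [0, 0, -0.03, 0], [0, 0, -0.04, 0], [0, 0, -0.04, 0], [0, 0, -0.04, 0], [0, 0, -0.04, 0]]}}

```text
time: 4.92
ee_pos: [0.508, 0.16, 0.0631]
tcp_rot: [180.0, -0.0, 42.5]
wrist_force: [-1.0, 0.0, -3.6]
opening: 0.0288
grasp_force: 50.5
```

```bash
cat > st.py <<'E'
from h import *
o=get_obs();print(o['time'],o['ee_pos'].round(5),o['wrist_force'].round(2),o['torque'].round(3),o['opening'],o['q'].round(1)[5])
E
python3 st.py; python3 - <<'E'
from h import *
o=get_obs();S=save('side','s2.png');I=save('wrist','w2.png')
W=np.zeros((600,800,3),np.uint8)
W[:400,:400]=cv2.resize(S[150:230,215:295],(400,400),interpolation=2)[:,:,::-1]; W[:400,400:]=cv2.resize(I[130:330,220:420],(400,400),interpolation=2)[:,:,::-1]
cv2.imwrite('pics/c3.png',W[:400])
E
```

```text
4.9167 [0.50804 0.15997 0.06306] [-0.96  0.04 -3.65] [-0.01   0.058  0.022] 0.028824493454938614 155.0
```

View pics/c3.png

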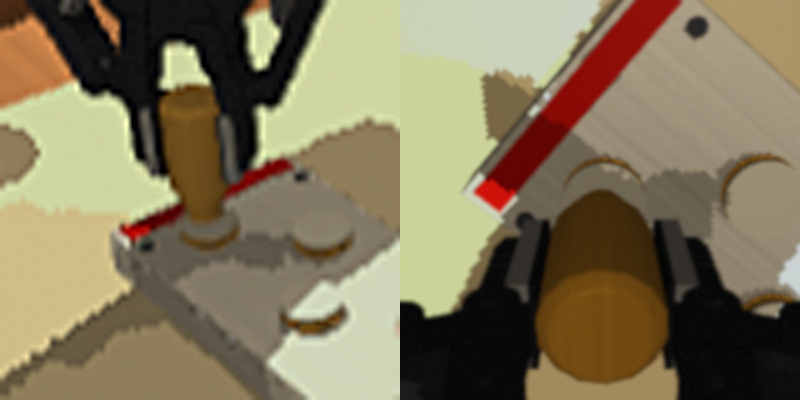

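The side crop shows the foot about 1 px left of pad1's centre. The wrist crop shows it centred sideways but set back. I'll work out the relative offset from both views.

```bash
python3 - <<'E'
from h import *
from scipy.optimize import least_squares
o=get_obs();CW=cam('wrist',o);CS=cam('side');t=o['ee_pos'];a=np.radians(42.4);f=np.array([np.cos(a),np.sin(a),0])
foot=t-[0,0,.0235];pad=np.array([.5084,.1592,.035])
obs=dict(sp=(257,195.4),sf=(255.8,193),wp=(321.5,209),wf=(320.5,225))
pr=dict(sp=proj(CS,pad),sf=proj(CS,foot),wp=proj(CW,pad+.014*f),wf=proj(CW,foot+.009*f))
for k in obs: print(k,obs[k],pr[k].round(1))
def res(x):
    p=pad+[x[0],x[1],0];g=foot.copy();g[2]=.035+x[2]
    return np.r_[(proj(CS,p)-proj(CS,g))-(np.array(obs['sp'])-obs['sf']),(proj(CW,p+.014*f)-proj(CW,g+.009*f))-(np.array(obs['wp'])-obs['wf'])]
s=least_squares(res,[0,0,.004]);print(s.x,s.fun, 'pad-foot',(pad-foot)[:2]+s.x[:2])
E
```

```text
sp (257, 195.4) [255.7 194.2]
sf (255.8, 193) [255.3 192.4]
wp (321.5, 209) [321.3 216. ]
wf (320.5, 225) [320.1 225.1]
[0.00227885 0.00221698 0.00873084] [-0.22047176 -0.00206546  0.05875196 -0.01738436] pad-foot [0.00244315 0.00131195]
```

Converted, -0.4 cm / 100 = -0.004, -0.3 cm / 100 = -0.003.

Request:
{"op": "servo_tool", "data": {"moves": [[0.001, 0.0005, -0.001, 0], [0.002, 0.001, -0.002, 0], [0.002, 0.001, -0.003, 0], [0.002, 0.001, -0.004, 0], [0.002, 0.001, -0.004, 0], [0.002, 0.001, -0.004, 0]]}}

```text
time: 5.52
ee_pos: [0.5097, 0.161, 0.0583]
tcp_rot: [-180.0, 0.0, 42.5]
wrist_force: [0.3, 0.1, -3.4]
opening: 0.0289
grasp_force: 50.5
```

Converted, -0.1 cm / 100 = -0.001, -0.05 cm / 100 = -0.0005.

Request:
{"op": "servo_tool", "data": {"moves": [[0, 0, -0.0005, 0], [0, 0, -0.001, 0], [0, 0, -0.001, 0], [0, 0, -0.001, 0]]}}

```text
time: 5.85
ee_pos: [0.5097, 0.161, 0.0573]
tcp_rot: [180.0, -0.0, 42.5]
wrist_force: [0.4, 0.5, -2.1]
opening: 0.0288
grasp_force: 50.5
```

```bash
python3 st.py
```

```text
5.85 [0.5097  0.16102 0.05735] [ 0.37  0.52 -2.12] [0.026 0.047 0.036] 0.028847997150357352 155.0
```

Converted, -0.1 cm / 100 = -0.001, -0.05 cm / 100 = -0.0005.

Request:
{"op": "servo_tool", "data": {"moves": [[0, 0, -0.0005, 0], [0, 0, -0.001, 0], [0, 0, -0.001, 0], [0, 0, -0.001, 0]]}}

```text
time: 6.18
ee_pos: [0.5097, 0.161, 0.0563]
tcp_rot: [180.0, -0.0, 42.5]
wrist_force: [0.3, 0.0, -1.0]
opening: 0.0288
grasp_force: 50.6
```

Request:
{"op": "servo_tool", "data": {"moves": [[0, 0, -0.0002, 0], [0, 0, -0.0005, 0], [0, 0, -0.0005, 0], [0, 0, -0.0005, 0]]}}

```text
time: 6.52
ee_pos: [0.5097, 0.161, 0.0558]
tcp_rot: [180.0, -0.0, 42.5]
wrist_force: [-0.0, 0.5, -2.0]
opening: 0.029
grasp_force: 50.6
```

Converted, -0.1 cm / 100 = -0.001, -0.05 cm / 100 = -0.0005.

Request:
{"op": "servo_tool", "data": {"moves": [[0, 0, -0.0005, 0], [0, 0, -0.001, 0], [0, 0, -0.001, 0], [0, 0, -0.001, 0]]}}

```text
time: 6.85
ee_pos: [0.5097, 0.161, 0.0548]
tcp_rot: [180.0, -0.0, 42.5]
wrist_force: [-0.5, 0.6, -0.9]
opening: 0.029
grasp_force: 50.7
```

Converted, -0.1 cm / 100 = -0.001, -0.05 cm / 100 = -0.0005.

Request:
{"op": "servo_tool", "data": {"moves": [[0, 0, -0.0005, 0], [0, 0, -0.001, 0], [0, 0, -0.001, 0], [0, 0, -0.001, 0]]}}

```text
time: 7.18
ee_pos: [0.5097, 0.161, 0.0538]
tcp_rot: [180.0, -0.0, 42.5]
wrist_force: [-1.0, -0.2, 0.6]
opening: 0.0292
grasp_force: 50.7
```

```bash
python3 st.py; python3 - <<'E'
from h import *
o=get_obs();f=[]
for i in range(6):
    camera('top'); f.append(get_obs()['wrist_force'][2])
print(np.round(f,2)); 
S=save('side','s3.png');I=save('wrist','w3.png')
W=np.zeros((400,800,3),np.uint8)
W[:400,:400]=cv2.resize(S[150:230,215:295],(400,400),interpolation=2)[:,:,::-1]; W[:400,400:]=cv2.resize(I[130:330,220:420],(400,400),interpolation=2)[:,:,::-1]
cv2.imwrite('pics/c4.png',W)
E
```

```text
7.1833 [0.50972 0.16101 0.05383] [-0.96 -0.24  0.56] [0.04  0.212 0.058] 0.029245021425120057 155.0
[ 0.3  -0.38  0.16 -0.28  0.39 -0.12]
```

View pics/c4.png

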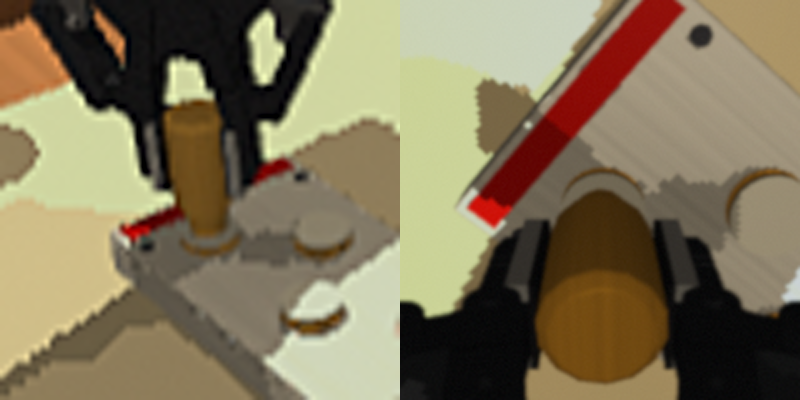

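Pad1 sinks: about 3.4 N at 4.5 mm of travel, and the side crop shows it sunk. The remaining offset is about 2 mm forward, so I correct for that and go on to pad2.

Request:
{"op": "servo_tool", "data": {"moves": [[0, 0, 0.006, 0], [0, 0, 0.014, 0], [0.008, -0.008, 0.016, 0], [0.018, -0.018, 0.016, 0], [0.028, -0.028, 0.016, 0], [0.036, -0.036, 0.016, 0], [0.039, -0.039, 0.014, 0], [0.039, -0.039, 0.01, 0], [0.039, -0.039, 0.007, 0], [0.039, -0.039, 0.005, 0], [0.039, -0.039, 0.005, 0], [0.039, -0.039, 0.005, 0], [0.039, -0.039, 0.005, 0]]}}

```text
time: 8.67
ee_pos: [0.5485, 0.1224, 0.059]
tcp_rot: [180.0, -0.0, 42.5]
wrist_force: [0.3, 0.5, -3.2]
opening: 0.029
grasp_force: 50.6
```

Converted, -0.15 cm / 100 = -0.0015, -0.1 cm / 100 = -0.001.

Request:
{"op": "servo_tool", "data": {"moves": [[0, 0, -0.0005, 0], [0, 0, -0.001, 0], [0, 0, -0.0015, 0], [0, 0, -0.0015, 0], [0, 0, -0.0015, 0], [0, 0, -0.0015, 0]]}}

```text
time: 9.17
ee_pos: [0.5487, 0.1221, 0.0574]
tcp_rot: [180.0, -0.0, 42.5]
wrist_force: [-0.4, 0.4, -2.5]
opening: 0.0285
grasp_force: 50.6
```

Converted, -0.05 cm / 100 = -0.0005, -0.02 cm / 100 = -0.0002.

Request:
{"op": "servo_tool", "data": {"moves": [[0, 0, -0.0002, 0], [0, 0, -0.0005, 0], [0, 0, -0.0005, 0], [0, 0, -0.0005, 0], [0, 0, -0.0005, 0]]}}

```text
time: 9.58
ee_pos: [0.5487, 0.122, 0.0568]
tcp_rot: [180.0, -0.0, 42.5]
wrist_force: [0.6, 0.5, -2.9]
opening: 0.0289
grasp_force: 50.6
```

Converted, -0.06 cm / 100 = -0.0006, -0.03 cm / 100 = -0.0003.

Request:
{"op": "servo_tool", "data": {"moves": [[0, 0, -0.0003, 0], [0, 0, -0.0006, 0], [0, 0, -0.0006, 0], [0, 0, -0.0006, 0], [0, 0, -0.0006, 0]]}}

```text
time: 10.0
ee_pos: [0.5488, 0.122, 0.0562]
tcp_rot: [180.0, -0.0, 42.5]
wrist_force: [0.7, 1.0, -1.6]
opening: 0.0291
grasp_force: 50.7
```

```bash
python3 st.py; cat > f.py <<'E'
from h import *
f=[]
for i in range(5):
    camera('top'); f.append(get_obs()['wrist_force'][2])
o=get_obs();print(o['time'],o['ee_pos'].round(4),np.round(f,2),np.mean(f).round(2))
E
python3 f.py
```

```text
10.0 [0.54876 0.122   0.05624] [ 0.74  0.95 -1.57] [ 0.167 -0.062  0.038] 0.029069249605067366 150.0
10.25 [0.5487 0.122  0.0562] [-2.29 -1.02 -1.5  -1.66 -1.65] -1.62
```

Converted, -0.1 cm / 100 = -0.001, -0.05 cm / 100 = -0.0005.

Request:
{"op": "servo_tool", "data": {"moves": [[0, 0, -0.0005, 0], [0, 0, -0.001, 0], [0, 0, -0.001, 0], [0, 0, -0.001, 0]]}}

```text
time: 10.58
ee_pos: [0.5487, 0.122, 0.0552]
tcp_rot: [180.0, -0.0, 42.5]
wrist_force: [0.4, 0.3, -1.2]
opening: 0.0289
grasp_force: 50.7
```

Converted, -0.14 cm / 100 = -0.0014, -0.1 cm / 100 = -0.001.

Request:
{"op": "servo_tool", "data": {"moves": [[0, 0, -0.0005, 0], [0, 0, -0.001, 0], [0, 0, -0.0014, 0], [0, 0, -0.0014, 0], [0, 0, -0.0014, 0]]}}

```text
time: 11.0
ee_pos: [0.5487, 0.122, 0.0539]
tcp_rot: [180.0, -0.0, 42.5]
wrist_force: [-0.2, 0.4, 0.6]
opening: 0.0289
grasp_force: 50.8
```

```bash
python3 f.py
```

```text
11.25 [0.5487 0.122  0.0539] [0.41 0.2  0.09 0.14 0.1 ] 0.19
```

Pad2 sinks too. Now pad3.

Converted, -4.3 cm / 100 = -0.043, -3.9 cm / 100 = -0.039.

Request:
{"op": "servo_tool", "data": {"moves": [[0, 0, 0.006, 0], [0, 0, 0.014, 0], [-0.007, -0.009, 0.016, 0], [-0.016, -0.02, 0.016, 0], [-0.025, -0.031, 0.016, 0], [-0.031, -0.039, 0.016, 0], [-0.034, -0.043, 0.014, 0], [-0.034, -0.043, 0.01, 0], [-0.034, -0.043, 0.007, 0], [-0.034, -0.043, 0.005, 0], [-0.034, -0.043, 0.005, 0], [-0.034, -0.043, 0.005, 0], [-0.034, -0.043, 0.005, 0]]}}

```text
time: 12.33
ee_pos: [0.5148, 0.0793, 0.0587]
tcp_rot: [-180.0, 0.0, 42.5]
wrist_force: [-0.1, -0.4, -2.9]
opening: 0.029
grasp_force: 50.6
```

Converted, -0.15 cm / 100 = -0.0015, -0.1 cm / 100 = -0.001.

Request:
{"op": "servo_tool", "data": {"moves": [[0, 0, -0.0005, 0], [0, 0, -0.001, 0], [0, 0, -0.0015, 0], [0, 0, -0.0015, 0], [0, 0, -0.0015, 0], [0, 0, -0.0015, 0]]}}

```text
time: 12.83
ee_pos: [0.5148, 0.079, 0.0574]
tcp_rot: [180.0, -0.0, 42.5]
wrist_force: [-0.1, 0.5, -2.4]
opening: 0.0288
grasp_force: 50.6
```

Converted, -0.05 cm / 100 = -0.0005, -0.02 cm / 100 = -0.0002.

Request:
{"op": "servo_tool", "data": {"moves": [[0, 0, -0.0002, 0], [0, 0, -0.0005, 0], [0, 0, -0.0005, 0], [0, 0, -0.0005, 0], [0, 0, -0.0005, 0]]}}

```text
time: 13.25
ee_pos: [0.5148, 0.079, 0.0569]
tcp_rot: [180.0, -0.0, 42.5]
wrist_force: [0.7, 1.3, -2.3]
opening: 0.0286
grasp_force: 50.6
```

```bash
python3 f.py
```

```text
13.5 [0.5147 0.079  0.0568] [-1.75 -2.05 -0.95 -1.37 -2.14] -1.65
```

Converted, -0.06 cm / 100 = -0.0006, -0.03 cm / 100 = -0.0003.

Request:
{"op": "servo_tool", "data": {"moves": [[0, 0, -0.0003, 0], [0, 0, -0.0006, 0], [0, 0, -0.0006, 0], [0, 0, -0.0006, 0], [0, 0, -0.0006, 0]]}}

```text
time: 13.92
ee_pos: [0.5147, 0.079, 0.0562]
tcp_rot: [180.0, -0.0, 42.5]
wrist_force: [0.3, -0.5, -1.7]
opening: 0.029
grasp_force: 50.7
```

```bash
python3 f.py
```

```text
14.1667 [0.5147 0.079  0.0562] [-1.16 -1.04 -2.04 -1.42 -2.18] -1.57
```

Pad3 reads soft so far; pressing on to the same depth.

Converted, -0.1 cm / 100 = -0.001, -0.05 cm / 100 = -0.0005.

Request:
{"op": "servo_tool", "data": {"moves": [[0, 0, -0.0005, 0], [0, 0, -0.001, 0], [0, 0, -0.001, 0], [0, 0, -0.001, 0]]}}

```text
time: 14.5
ee_pos: [0.5147, 0.079, 0.0552]
tcp_rot: [180.0, -0.0, 42.5]
wrist_force: [0.8, -0.3, -1.0]
opening: 0.0288
grasp_force: 50.8
```

Converted, -0.14 cm / 100 = -0.0014, -0.1 cm / 100 = -0.001.

Request:
{"op": "servo_tool", "data": {"moves": [[0, 0, -0.0005, 0], [0, 0, -0.001, 0], [0, 0, -0.0014, 0], [0, 0, -0.0014, 0], [0, 0, -0.0014, 0]]}}

```text
time: 14.92
ee_pos: [0.5148, 0.079, 0.0539]
tcp_rot: [180.0, -0.0, 42.5]
wrist_force: [-0.4, 0.3, -0.2]
opening: 0.0287
grasp_force: 50.8
```

```bash
python3 f.py
```

```text
15.1667 [0.5147 0.079  0.0539] [ 0.29 -0.21  0.3   0.07  0.19] 0.13
```

Pad3 is free. Now pad4.

Converted, -3.9 cm / 100 = -0.039, 3.7 cm / 100 = 0.037.

Request:
{"op": "servo_tool", "data": {"moves": [[0, 0, 0.006, 0], [0, 0, 0.014, 0], [0.008, -0.008, 0.016, 0], [0.018, -0.018, 0.016, 0], [0.028, -0.028, 0.016, 0], [0.035, -0.036, 0.016, 0], [0.037, -0.039, 0.014, 0], [0.037, -0.039, 0.01, 0], [0.037, -0.039, 0.007, 0], [0.037, -0.039, 0.005, 0], [0.037, -0.039, 0.005, 0], [0.037, -0.039, 0.005, 0], [0.037, -0.039, 0.005, 0]]}}

```text
time: 16.25
ee_pos: [0.5516, 0.0403, 0.0589]
tcp_rot: [-180.0, -0.0, 42.5]
wrist_force: [-0.5, -1.4, -2.2]
opening: 0.0287
grasp_force: 50.6
```

Converted, -0.15 cm / 100 = -0.0015, -0.1 cm / 100 = -0.001.

Request:
{"op": "servo_tool", "data": {"moves": [[0, 0, -0.0005, 0], [0, 0, -0.001, 0], [0, 0, -0.0015, 0], [0, 0, -0.0015, 0], [0, 0, -0.0015, 0], [0, 0, -0.0015, 0]]}}

```text
time: 16.75
ee_pos: [0.5518, 0.0402, 0.0575]
tcp_rot: [-180.0, -0.0, 42.5]
wrist_force: [-0.7, 1.5, 0.4]
opening: 0.0291
grasp_force: 50.9
```

Request:
{"op": "servo_tool", "data": {"moves": [[0, 0, -0.0002, 0], [0, 0, -0.0005, 0], [0, 0, -0.0005, 0], [0, 0, -0.0005, 0], [0, 0, -0.0005, 0]]}}

```text
time: 17.17
ee_pos: [0.5518, 0.0401, 0.057]
tcp_rot: [180.0, -0.0, 42.5]
wrist_force: [-2.5, 1.7, 3.0]
opening: 0.0288
grasp_force: 51.2
```

```bash
python3 f.py
```

```text
17.4167 [0.5518 0.0401 0.0569] [2.98 3.16 2.58 2.73 3.3 ] 2.95
```

Pad4 stands high, at about 6 N after only 1.3 mm. Pad5 still has to be pressed in turn.

Converted, -4.3 cm / 100 = -0.043, -2.5 cm / 100 = -0.025.

Request:
{"op": "servo_tool", "data": {"moves": [[0, 0, 0.004, 0], [0, 0, 0.011, 0], [-0.007, -0.009, 0.013, 0], [-0.016, -0.02, 0.013, 0], [-0.025, -0.031, 0.013, 0], [-0.031, -0.039, 0.013, 0], [-0.034, -0.043, 0.011, 0], [-0.034, -0.043, 0.007, 0], [-0.034, -0.043, 0.004, 0], [-0.034, -0.043, 0.002, 0], [-0.034, -0.043, 0.002, 0], [-0.034, -0.043, 0.002, 0], [-0.034, -0.043, 0.002, 0]]}}

```text
time: 18.5
ee_pos: [0.5178, -0.0027, 0.0587]
tcp_rot: [-180.0, 0.0, 42.5]
wrist_force: [0.5, -0.8, -3.8]
opening: 0.0291
grasp_force: 50.6
```

Converted, -0.15 cm / 100 = -0.0015, -0.1 cm / 100 = -0.001.

Request:
{"op": "servo_tool", "data": {"moves": [[0, 0, -0.0005, 0], [0, 0, -0.001, 0], [0, 0, -0.0015, 0], [0, 0, -0.0015, 0], [0, 0, -0.0015, 0], [0, 0, -0.0015, 0]]}}

```text
time: 19.0
ee_pos: [0.5178, -0.003, 0.0574]
tcp_rot: [180.0, -0.0, 42.5]
wrist_force: [-0.1, -0.0, -3.5]
opening: 0.0288
grasp_force: 50.6
```

Converted, -0.1 cm / 100 = -0.001, -0.06 cm / 100 = -0.0006.

Request:
{"op": "servo_tool", "data": {"moves": [[0, 0, -0.0003, 0], [0, 0, -0.0006, 0], [0, 0, -0.001, 0], [0, 0, -0.001, 0], [0, 0, -0.001, 0]]}}

```text
time: 19.42
ee_pos: [0.5178, -0.003, 0.0564]
tcp_rot: [180.0, -0.0, 42.5]
wrist_force: [0.5, 1.1, -1.9]
opening: 0.0287
grasp_force: 50.7
```

```bash
python3 f.py
```

```text
19.6667 [ 0.5178 -0.003   0.0563] [-1.04 -1.04 -1.66 -1.85 -1.68] -1.45
```

Converted, -0.1 cm / 100 = -0.001, -0.05 cm / 100 = -0.0005.

Request:
{"op": "servo_tool", "data": {"moves": [[0, 0, -0.0005, 0], [0, 0, -0.001, 0], [0, 0, -0.001, 0], [0, 0, -0.001, 0]]}}

```text
time: 20.0
ee_pos: [0.5178, -0.003, 0.0553]
tcp_rot: [180.0, -0.0, 42.5]
wrist_force: [1.2, 1.2, -1.3]
opening: 0.0286
grasp_force: 50.8
```

Converted, -0.15 cm / 100 = -0.0015, -0.1 cm / 100 = -0.001.

Request:
{"op": "servo_tool", "data": {"moves": [[0, 0, -0.0005, 0], [0, 0, -0.001, 0], [0, 0, -0.0015, 0], [0, 0, -0.0015, 0], [0, 0, -0.0015, 0]]}}

```text
time: 20.42
ee_pos: [0.5178, -0.003, 0.0539]
tcp_rot: [180.0, -0.0, 42.5]
wrist_force: [1.2, 0.7, 0.1]
opening: 0.0289
grasp_force: 50.8
```

```bash
python3 f.py
```

```text
20.6667 [ 0.5177 -0.003   0.0538] [0.22 0.87 0.09 0.28 0.32] 0.36
```

Pad5 is free, so the bead is under pad4. I go back there and stop just above it to check centring.

Request:
{"op": "servo_tool", "data": {"moves": [[0, 0, 0.006, 0], [0, 0, 0.014, 0], [0.007, 0.009, 0.016, 0], [0.016, 0.02, 0.016, 0], [0.025, 0.031, 0.016, 0], [0.031, 0.039, 0.016, 0], [0.034, 0.043, 0.014, 0], [0.034, 0.043, 0.01, 0], [0.034, 0.043, 0.007, 0], [0.034, 0.043, 0.006, 0], [0.034, 0.043, 0.006, 0], [0.034, 0.043, 0.006, 0], [0.034, 0.043, 0.006, 0]]}}

```text
time: 21.75
ee_pos: [0.5516, 0.0397, 0.06]
tcp_rot: [180.0, -0.0, 42.5]
wrist_force: [0.5, 0.9, -3.1]
opening: 0.0286
grasp_force: 50.6
```

```bash
python3 - <<'E'
from h import *
o=get_obs();print(o['time'],o['ee_pos'].round(4))
S=save('side','s4.png');I=save('wrist','w4.png')
W=np.zeros((400,800,3),np.uint8)
W[:400,:400]=cv2.resize(S[165:245,265:345],(400,400),interpolation=2)[:,:,::-1]; W[:400,400:]=cv2.resize(I[150:310,240:400],(400,400),interpolation=2)[:,:,::-1]
cv2.imwrite('pics/c5.png',W)
CW=cam('wrist',o);CS=cam('side');f=np.array([np.cos(np.radians(42.4)),np.sin(np.radians(42.4)),0])
z=np.array([0,0,.035]);p=np.array([*o['ee_pos'][:2],.035])
for n,g in(('foot',p-.002*f+[0,0,.0012]),('pad',p-.002*f)):
    r=.009 if n=='foot' else .014
    print(n,'side c',((proj(CS,g)-[265,165])*5).round(1),'wrist far edge',((proj(CW,g+r*f)-[240,150])*2.5+[400,0]).round(1))
E
```

```text
21.75 [0.5516 0.0397 0.06  ]
foot side c [177.9 231.4] wrist far edge [600.3 194.4]
pad side c [178.  233.5] wrist far edge [600.4 174.8]
```

View pics/c5.png

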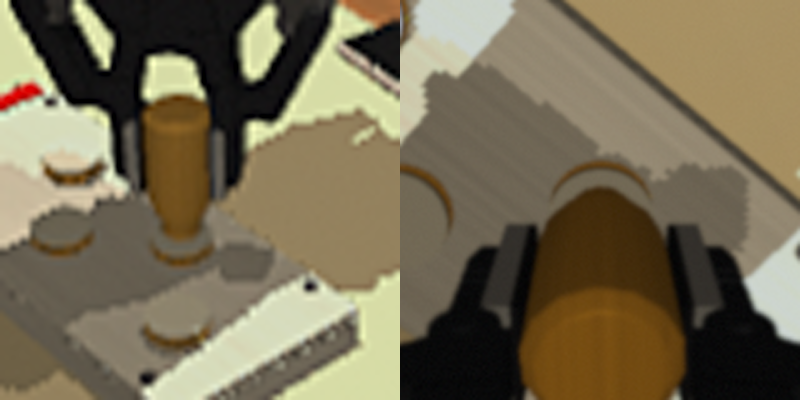

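The foot is centred on pad4: side view foot x 181.5 against pad 182, and the wrist view gap is 20 px against an expected 19.6. I set it down until the pad carries the weight and release.

Converted, -0.24 cm / 100 = -0.0024, -0.2 cm / 100 = -0.002.

Request:
{"op": "servo_tool", "data": {"moves": [[0, 0, -0.0005, 0], [0, 0, -0.001, 0], [0, 0, -0.0015, 0], [0, 0, -0.002, 0], [0, 0, -0.0024, 0], [0, 0, -0.0024, 0], [0, 0, -0.0024, 0], [0, 0, -0.0024, 0]]}}

```text
time: 22.52
ee_pos: [0.5518, 0.04, 0.0576]
tcp_rot: [180.0, -0.0, 42.5]
wrist_force: [0.3, 0.0, -0.3]
opening: 0.0289
grasp_force: 50.8
```

```bash
python3 f.py
```

```text
22.7667 [0.5518 0.04   0.0575] [-0.05 -1.44 -0.08 -0.01  0.36] -0.24
```

Request:
{"op": "servo_tool", "data": {"moves": [[0, 0, 0, 0], [0, 0, 0, 0], [0, 0, 0, 0]], "force": 20}}

```text
time: 23.02
ee_pos: [0.5518, 0.04, 0.0574]
tcp_rot: [180.0, -0.0, 42.5]
wrist_force: [0.0, -0.3, 0.1]
opening: 0.0286
grasp_force: 50.8
```

Request:
{"op": "servo_tool", "data": {"moves": [[0, 0, 0, 0], [0, 0, 0, 0], [0, 0, 0, 0], [0, 0, 0, 0], [0, 0, 0, 0], [0, 0, 0, 0], [0, 0, 0, 0], [0, 0, 0, 0]], "claw": 0.1}}

```text
time: 23.68
ee_pos: [0.5517, 0.04, 0.0574]
tcp_rot: [-180.0, -0.0, 42.5]
wrist_force: [0.1, -0.7, -0.2]
opening: 0.0773
grasp_force: 0.0
```

```bash
python3 st.py; python3 - <<'E'
from h import *
S=save('side','s5.png');I=save('wrist','w5.png')
W=np.zeros((400,800,3),np.uint8)
W[:400,:400]=cv2.resize(S[165:245,265:345],(400,400),interpolation=2)[:,:,::-1]; W[:400,400:]=cv2.resize(I[150:310,240:400],(400,400),interpolation=2)[:,:,::-1]
cv2.imwrite('pics/c6.png',W)
E
```

```text
23.6833 [0.55168 0.04001 0.05739] [ 0.06 -0.68 -0.24] [0.002 0.033 0.042] 0.07726381306929496 141.6
```

View pics/c6.png

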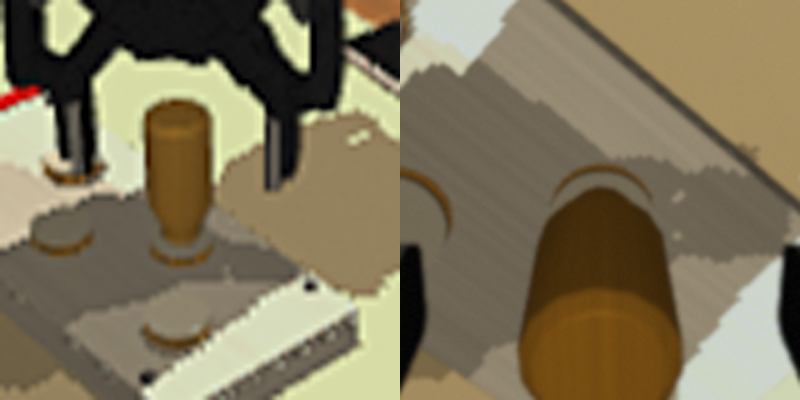

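The weight stands upright on pad4, with its foot in the side crop at (181,240) centred on the pad and the fingers clear on both sides. I retreat upward.

Converted, 17 cm / 100 = 0.17, 15 cm / 100 = 0.15.

Request:
{"op": "servo_tool", "data": {"moves": [[0, 0, 0.01, 0], [0, 0, 0.03, 0], [0, 0, 0.06, 0], [0, 0, 0.09, 0], [0, 0, 0.12, 0], [0, 0, 0.15, 0], [0, 0, 0.17, 0], [0, 0, 0.17, 0], [0, 0, 0.17, 0], [0, 0, 0.17, 0]]}}

```text
time: 24.62
ee_pos: [0.5515, 0.04, 0.2269]
tcp_rot: [-180.0, 0.0, 42.5]
wrist_force: [-0.6, -0.4, -0.1]
opening: 0.0771
grasp_force: 0.0
```

```bash
python3 st.py; python3 - <<'E'
from h import *
S=save('side','s6.png');I=save('wrist','w6.png')
W=np.zeros((400,800,3),np.uint8)
W[:400,:400]=cv2.resize(S[165:245,265:345],(400,400),interpolation=2)[:,:,::-1]; W[:400,400:]=cv2.resize(I[60:320,190:450],(400,400),interpolation=2)[:,:,::-1]
cv2.imwrite('pics/c7.png',W)
E
```

```text
24.6167 [0.55153 0.03998 0.22687] [-0.57 -0.43 -0.08] [-0.018  0.014  0.047] 0.07711645585484045 141.6
```

View pics/c7.png

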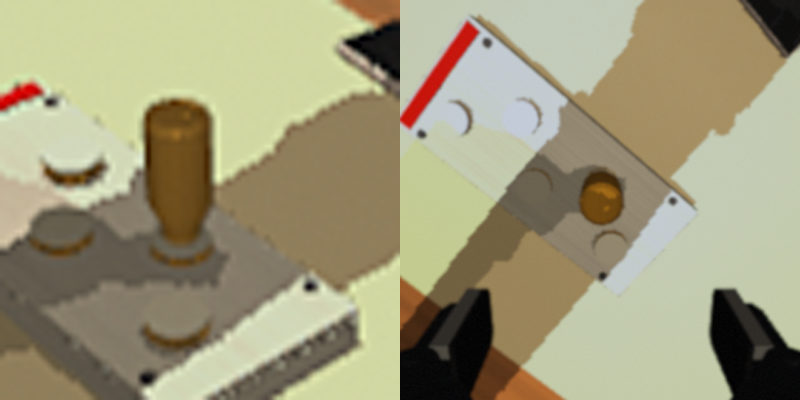

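The weight stands upright in the middle of pad4, which stays high, and the arm is clear. I'm handing in.

```bash
python3 -c "
from workcell import *
print(job_done())"
```

```text
the job is handed in; nothing more can be done
None
```

I pressed all five pads in order from the red-striped end; pads 1, 2, 3 and 5 sank and pad 4 stayed high, so the weight now stands upright and released in the middle of pad 4, with presses of about 3 to 6 N by wrist-force readings, and I handed the job in at about 25 s (no verdict was shown).

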